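Shift the parts carriage and set its brake

ROBOT

A 6-joint arm with a two-finger parallel gripper is mounted at the origin on a cart in front of the work surface, level with it; the furniture and walls round the work are solid. World frame = base frame: x ahead of the robot, y to its left, z up, the work surface at z = 0. Lengths are in m, angles in rad, forces in N, time in s.
With the tool pointing down it reaches from about 0.3 to 0.875 m from the base axis. Payload 4.2 kg.
Tool frame: the origin (TCP) lies on the centre line of the jaws, within the pads' length; the fingertips stand arm.tips_ahead ahead of it and the grasp point (between the pads) lies 3 mm ahead of it (arm.tips_ahead is the distance from the TCP to the fingertips, in m); z points along the fingers, y is the line along which they close (so a half turn about z gives the same grasp; the last joint's range is limited). The gripper opens to 85 mm and grips with 20 to 120 N. Pads are 22 mm wide; open, the fingers measure 114 mm over their backs; the gripper's body (76 mm by 85 mm) begins 54 mm behind the grasp point. The pads swing forward as they close: fully open they stand 13 mm farther back than shut.
Start: joints at [1.306, 0.32, 1.565, -0, 1.257, -0.02], TCP at [0.139, 0.558, 0.253] pointing down, gripper open.
Joint ranges: [-3.11, 3.11], [-0.84, 2.01], [0.21, 2.61], [-1.34, 4.49], [0.05, 2.63], [-2.56, 2.56]. Speed limits (rad/s): [2.57, 2.57, 3.14, 3.14, 3.14, 3.14].

INTERFACE

Orientations are given as a unit quaternion [x, y, z, w].
In Python, from cell import arm gives the robot as it stands.
- The arm moves only by the tool step_arm, never from a script. Its argument "steps" is a list that holds one entry, the list of rows, each a list of 7 numbers: the shift along the tool's x, y, z as a fraction of full scale, then the turn, a rotation vector about the tool's x, y, z as a fraction of full scale, then the opening, from 0 (shut) to 1 (fully open). In form: [[[dx, dy, dz, ax, ay, az, claw], ...]]. A call has exactly 8 rows; each row is the pose to reach, as a shift and turn from the pose commanded when the call began, along the tool's axes at that moment; what a row does not reach only later rows make up. Full scale, the value 1, is 20 cm for a shift and 90 degrees for a turn. A row lasts 1/12 s, in which the tool goes at most 41.7 mm and 7.16 degrees, less where a joint would pass 70% of its speed; a pose out of reach is approached as far as the arm can. A call with a number of a shift or a turn outside -1 to 1 is refused whole. A call with a gripper value outside its range is refused whole. The fingers move at their own pace and stop on an object; "force" is the grip in N (left out, the last holds). Time passes only in rows, so rows that repeat a pose let the fingers close, or fill a call up. It gives the time, the measured TCP pose, the force, the opening and the grip force at its end, in the units of the state.
- arm.sense(): the state, without advancing time (a new reading comes with each control period).
- arm.snapshot(name): name is "side" or "top"; returns the picture (420x560x3 uint8, red, green, blue); there is no depth.
- arm.calibration(name): a dict with "K" (3x3 intrinsics, pixels), "R" (3x3) and "t" (3): a world point X has camera coordinates R X + t. Camera axes: x right, y down, z forward; pixel columns grow to the right and rows downward; lengths in m; the calibration is good to about 2 mm. A picture is of the moment at which its call begins. calibration takes no time and is no camera call.
- arm.hand_in(): hands the job in; it is judged then, once.
The state is a dict: "clock": time; "joints": joint angles; "joint_velocities": joint speeds; "joint_torque": joint torques, N m; "ee_pos": TCP position; "tcp_rot": TCP orientation; "contact_force": force on the tool from outside, world axes, zero at the start; "torque": the same for the moment, N m; "finger_gap": finger opening in m; "finger_force": force on a finger pad.
Only numpy, scipy, OpenCV 4.12 (cv2) and the standard library are available. Lean on these libraries where they do the work, as an engineer would, in place of code of your own. Each camera call takes 0.05 s, during which the arm holds its last target. There are 200 camera calls.

TASK

Flick the brake lever of the little parts carriage all the way up to release it, push the carriage along its track until it rests against the end stop without ramming it, and push the lever down again until the brake bites firmly, so that it stays on when you let go, without crushing its rubber foot or ever dragging the carriage with the brake on. Leave the things lying around alone.

Things in the scene. Friction and masses are not known exactly. Their poses are not given: they have to be found in the camera images.
- track: Track fixed to the table: aluminium base plate 325 x 160 x 12 mm with two low rails. Origin at table level under the rails' centre line; +x along the rails toward the end stop, -y toward the lever's side, z up. Plate: x -175 to 150, y -110 to 50 mm. Two dark brake blocks at y -68 to -102 mm: near (x -140 to -40) 56 mm high, far (x 10 to 110) worn, its top 42 to 56 mm high, unknown.
- end_stop: The end stop: dark steel plate across the far end of the track, 18 x 90 x 66 mm on the base plate, top 78 mm above the table, with a black rubber buffer (24 mm disc) on the side toward the carriage; origin at its underside, axes as the track's.
- buffer_face (a point): Centre of the buffer's face, which the carriage must come to rest against, 70 mm above the table; axes as the track's.
- carriage (a joint): Position of the carriage along the track in m: 0 to 0.05 at the start, 0.160 where its front touches the buffer. It rolls with about 1.5 N once the brake is off.
- carriage_rear (a point): Middle of the outside of the carriage's rear wall (away from the end stop), 70 mm above the table; the place to push. The carriage is an open plywood tray, 120 mm along the track, 90 mm across, walls 50 to 90 mm above the table; the wall piece and label roll in it are fixed (top 97 mm above the table). Axes as the track's.
- brake_lever (a joint): Lever angle in rad: 0 = fully up (upper stop), growing downward; the bar is level with the hinge at 0.87. Starts down with the brake on, at about 0.65. A stiff hinge that stays where it is left (about 4 N at the bar moves it). At the far block the foot meets the block somewhere between 0.61 and 1.10: to be found by feel.
- lever_bar (a point): Centre of the lever's cross bar: round steel, 10 mm thick, 62 mm free between its side arms, parallel to the track's x. The lever is a U of 9 mm steel rods sticking out of the carriage's side toward the track's -y. Bar about 73 mm above the table at the start, 126 mm when fully up. Lift it from below or pinch it from above across the bar (a finger fits inside the U); push it down from above.
- lever_hinge (a point): Point on the hinge axis in the middle of the lever, 52 mm above the table; the axis runs along the track's x. The bar swings about it in a circle of 96 mm radius.
- brake_foot: Black rubber foot on a stiff spring (20 N/mm) under the lever, 30 mm from the hinge; origin at its lower end. Brake set: it presses the block with 8 N or more after letting go; over 55 N crushes it. Push at the bar: about 4 N swings the lever; once the foot meets the block the force climbs about 2 N per mm of bar travel; stop at about 10 N (7 N is barely enough, over 13 N may crush it).
- bystander_tower: Loose toy castle tower standing on the table, 59 x 59 x 97 mm, beyond the track; origin at its underside.
- bystander_figure: Loose game figure, 26 x 26 x 47 mm, standing to the right of the track; origin at its underside.
- bystander_roof: Loose cone-shaped tower roof, 68 x 68 x 85 mm, standing to the right of the track; origin at its underside.

How it is judged:
On the way, in this order (a step that is already met when the one before it is completed fails the run):
1. the brake lever is flicked fully up (within 0.15 rad of its upper stop) (value of joint brake_lever below 0.15 rad), for 0.2 s.
2. the carriage is against the end stop (within 3 mm) with the brake still off (value of joint carriage above 0.157 m and contact force between brake_foot and anything else below 1 N), for 0.2 s.
At the end, for the whole second after the job is handed in: The carriage rests against the end stop (within 3 mm of touching the buffer), the lever is down and stays there by itself at rest, and the rubber foot presses on the brake block with at least 8 N; nothing moves and the robot has let go (value of joint carriage above 0.157 m and contact force between brake_foot and anything else above 8 N and value of joint brake_lever above 0.5 rad and not (velocity of joint carriage above 0.01 m/s) and velocity of joint carriage above -0.01 m/s and velocity of joint brake_lever between -0.05 and 0.05 rad/s).
It fails at once if the rubber brake foot is crushed (more than 55 N on it) (contact force between brake_foot and anything else above 55 N).
It fails at once if the carriage is rammed into its end stop (more than 25 N) (contact force between carriage and end_stop above 25 N).
It fails at once if the brake rubs or bites after the carriage has moved more than 8 mm from its start but is still more than 12 mm from the end stop (dragged with the brake on, or locked in the wrong place) (distance of carriage_rear from where it was at the start of the episode above 0.008 m and value of joint carriage below 0.148 m and contact force between brake_foot and anything else above 4 N).
It fails at once if the loose tower, figure or cone roof is shifted by more than 15 mm (distance of any of bystander_tower, bystander_figure, bystander_roof from where it was at the start of the episode above 0.015 m).
It also fails if it takes over 72 s, if anything falls off the work surface, if the arm or the gripper's body presses on something with over 40 N, if the wrist force passes 120 N, or if a joint passes its speed limit or range.

## Working session

There is one attempt and no reset: what is moved stays moved. The work goes in short steps, Python scripts to look and compute and a tool call to move; the robot and the scene stay as the last step left them, time stands still between calls to the robot, and variables do not carry over. Pictures are saved under pics/ and viewed, at most 10 in all, crops included, and the job is handed in when it is done.

Besides the shell and the picture viewer there is one more tool, called after "Call:" as name([rows], argument=value, ...), one row to a line, values as JSON. step_arm: Moves the arm, as the interface text tells. Its arguments: {"type":"object","properties":{"steps":{"type":"array"},"force":{"type":"number"}},"required":["steps"]}

```bash
mkdir -p pics; python3 - <<'E'
from cell import arm
import cv2
print(arm.tips_ahead, arm.sense())
for n in("side","top"):
    cv2.imwrite(f"pics/{n}0.png",arm.snapshot(n)[:,:,::-1]); print(n,arm.calibration(n))
E
```

```text
0.022 {'clock': 0.0, 'joints': array([ 1.30599851e+00,  3.20258270e-01,  1.56569849e+00,  7.09050174e-06,
        1.25740413e+00, -1.99962825e-02]), 'joint_velocities': array([ 0.00014987, -0.00038745,  0.00024407, -0.00122324,  0.0016247 ,
       -0.00099583]), 'joint_torque': array([-1.05613508e-03, -4.15521204e+01, -2.34165430e+01,  2.53527520e-05,
        8.08667857e-03,  7.87097918e-06]), 'ee_pos': array([0.13923581, 0.55742044, 0.25249399]), 'tcp_rot': array([ 1.22096401e-01,  9.92517852e-01, -8.74694780e-04, -1.28808776e-04]), 'contact_force': array([-0.11278988,  0.13503668,  0.48561656]), 'torque': array([ 0.0235391 , -0.03980519, -0.03101343]), 'finger_force': 0.0, 'finger_gap': 0.08524076037573775}
side {'K': array([[462.41349338,   0.        , 271.96590639],
       [  0.        , 462.41349338, 207.43810363],
       [  0.        ,   0.        ,   1.        ]]), 'R': array([[ 0.29048967,  0.95683791, -0.0087731 ],
       [ 0.69004525, -0.21582736, -0.69083725],
       [-0.66291275,  0.19462725, -0.72295707]]), 't': array([-0.20882408, -0.33684432,  1.52458358])}
top {'K': array([[523.59425477,   0.        , 273.72500545],
       [  0.        , 523.59425477, 210.27514773],
       [  0.        ,   0.        ,   1.        ]]), 'R': array([[ 0.11075788, -0.99383787,  0.00435697],
       [-0.97299486, -0.10932628, -0.20329479],
       [ 0.20251839,  0.0182772 , -0.97910788]]), 't': array([0.00181015, 0.60793833, 0.92945429])}
```

View pics/side0.png

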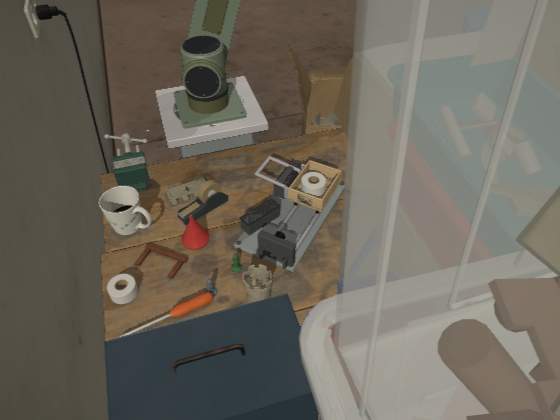

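View pics/top0.png

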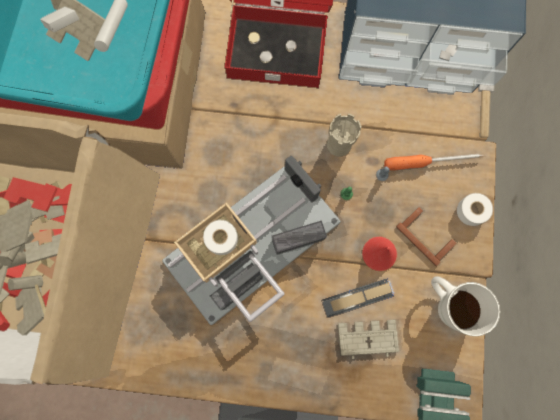

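The top view shows the track running from lower left to upper right, with the end stop near (302,178), the carriage at (215,242) and the lever bar at about (265,305). I'll enlarge this area to get exact pixels.

```bash
python3 - <<'E'
import cv2
a=cv2.imread("pics/top0.png")[150:330,150:390]
cv2.imwrite("pics/topc.png",cv2.resize(a,None,fx=3.3,fy=3.3,interpolation=cv2.INTER_CUBIC))
E
```

```text
(no output)
```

View pics/topc.png

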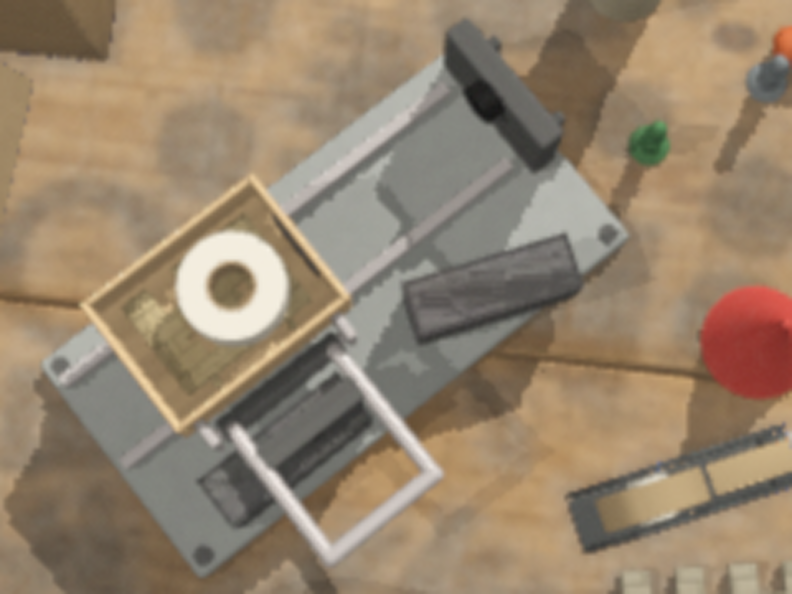

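The crop shows:
- Plate corners at (43,365), (203,577) and (628,237).
- Carriage rim corners at (253,177), (350,298), (180,432) and (83,304).
- Lever bar from (335,558) to (438,472).

```bash
cat > h.py <<'E'
import numpy as np
from cell import arm
def ray(n,uv,z):
    c=arm.calibration(n);R,t,K=c["R"],c["t"],c["K"]
    d=R.T@np.linalg.solve(K,[uv[0],uv[1],1]);o=-R.T@t
    return o+d*(z-o[2])/d[2]
def crop(p,z): return ray("top",(np.array(p)+.5)/3.3+149.5,z)
E
python3 - <<'E'
from h import *
np.set_printoptions(precision=4,suppress=True)
P=np.array([crop(p,.012)[:2] for p in[(43,365),(203,577),(628,237)]])
M=np.array([(-.175,.05),(-.175,-.11),(.15,-.11)])
a=M-M.mean(0);b=P-P.mean(0)
th=np.arctan2((a[:,0]*b[:,1]-a[:,1]*b[:,0]).sum(),(a*b).sum())
R=np.array([[np.cos(th),-np.sin(th)],[np.sin(th),np.cos(th)]])
o=P.mean(0)-R@M.mean(0)
print("yaw",th,"o",o,"res",P-(M@R.T+o))
C=[crop(p,.09)[:2] for p in[(253,177),(350,298),(180,432),(83,304)]]
print("carriage corners track",[(R.T@(c-o)) for c in C])
B=[crop(p,.078)[:2] for p in[(335,560),(440,473)]]
print("bar track",[(R.T@(c-o)) for c in B],B)
for n,p,z in[("figtop",(655,130),.04),("cone",(760,342),.02),("tower",(625,-30),.09),("stop",(460,25),.078),("stop2",(555,118),.078)]:
    w=crop(p,z)[:2];print(n,w,R.T@(w-o))
E
```

```text
yaw -0.785445485700895 o [0.5798 0.1183] res [[-0.0003 -0.0027]
 [ 0.0019 -0.0001]
 [-0.0016  0.0027]]
carriage corners track [array([-0.0122,  0.0429]), array([-0.0121, -0.0445]), array([-0.1295, -0.0446]), array([-0.129 ,  0.0445])]
bar track [array([-0.1062, -0.1503]), array([-0.0326, -0.1495])] [array([0.3985, 0.0871]), array([0.4511, 0.0356])]
figtop [ 0.667  -0.0701] [ 0.1949 -0.0716]
cone [ 0.5509 -0.1447] [ 0.1655 -0.2064]
tower [ 0.7461 -0.0391] [0.2289 0.0063]
stop [0.7065 0.0515] [0.1368 0.0424]
stop2 [ 0.6576 -0.0081] [ 0.1444 -0.0344]
```

Call:
step_arm([
  [[-0.06,-0.06,0,0,0,0,0.55],[-0.2,-0.2,0,0,0,0,0.55],[-0.36,-0.37,0,0,0,0,0.55],[-0.52,-0.54,0,0,0,0,0.55],[-0.68,-0.7,0,0,0,0,0.55],[-0.83,-0.85,0,0,0,0,0.55],[-0.94,-0.95,0,0,0,0,0.55],[-0.99,-1,0,0,0,0,0.55]],
], force=30)

```text
clock: 0.77
ee_pos: [0.284, 0.3119, 0.2531]
tcp_rot: [0.123, 0.992, -0.001, 0.0]
contact_force: [-0.4, 0.4, 0.5]
finger_gap: 0.0472
finger_force: 0.0
```

Call:
step_arm([
  [[-0.06,-0.06,0,0,0,0.03,0.55],[-0.2,-0.2,0,0,0,0.1,0.55],[-0.36,-0.37,0,0,0,0.17,0.55],[-0.52,-0.54,0,0,0,0.24,0.55],[-0.68,-0.7,0.1,0,0,0.3,0.55],[-0.83,-0.85,0.2,0,0,0.34,0.55],[-0.94,-0.95,0.25,0,0,0.344,0.55],[-0.99,-1,0.25,0,0,0.344,0.55]],
])

```text
clock: 1.43
ee_pos: [0.4265, 0.0709, 0.2012]
tcp_rot: [0.384, 0.924, -0.001, -0.001]
contact_force: [-0.0, 0.3, -0.8]
finger_gap: 0.0467
finger_force: 0.0
```

Call:
step_arm([
  [[-0.02,-0.035,0.08,0,0,0,0.55],[-0.02,-0.035,0.2,0,0,0,0.55],[-0.02,-0.035,0.32,0,0,0,0.55],[-0.02,-0.035,0.42,0,0,0,0.55],[-0.02,-0.035,0.5,0,0,0,0.55],[-0.02,-0.035,0.56,0,0,0,0.55],[-0.02,-0.035,0.6,0,0,0,0.55],[-0.02,-0.035,0.6,0,0,0,0.55]],
])

```text
clock: 2.1
ee_pos: [0.4233, 0.0659, 0.0818]
tcp_rot: [0.383, 0.924, -0.001, -0.002]
contact_force: [-0.6, 0.1, -0.4]
finger_gap: 0.0471
finger_force: 0.0
```

```bash
python3 - <<'E'
from h import *
import cv2
a=arm.snapshot("side")[130:270,200:360,::-1]
cv2.imwrite("pics/s1.png",cv2.resize(a,None,fx=4,fy=4,interpolation=cv2.INTER_CUBIC))
print(arm.sense()["contact_force"])
E
```

```text
[-0.44067883 -0.02481103  0.29996032]
```

View pics/s1.png

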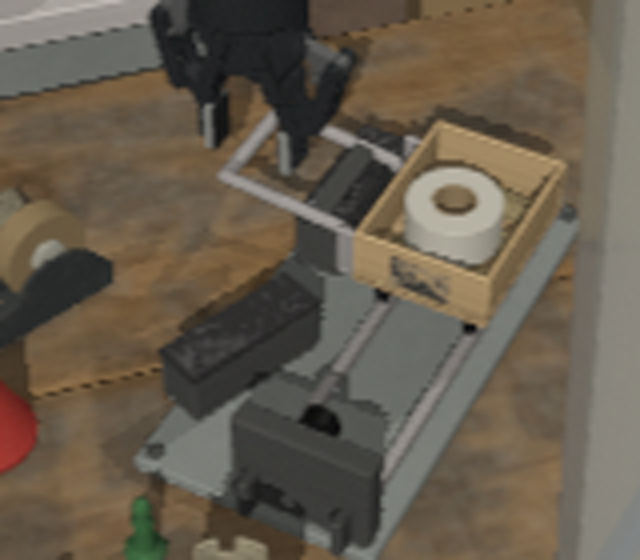

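The fingers straddle the bar, with one tip inside the U at about (285,150) and the other outside at about (210,125). I'll close now.

Call:
step_arm([
  [[0,0,0,0,0,0,0.3],[0,0,0,0,0,0,0.1],[0,0,0,0,0,0,0],[0,0,0,0,0,0,0],[0,0,0,0,0,0,0],[0,0,0,0,0,0,0],[0,0,0,0,0,0,0],[0,0,0,0,0,0,0]],
], force=25)

```text
clock: 2.82
ee_pos: [0.4242, 0.0656, 0.084]
tcp_rot: [0.382, 0.924, -0.0, 0.0]
contact_force: [-2.5, -3.7, 6.3]
finger_gap: 0.0085
finger_force: 24.9
```

Call:
step_arm([
  [[0,0.005,-0.018,0,0,0,0],[0,0.01,-0.037,0,0,0,0],[0,0.016,-0.055,0,0,0,0],[0,0.022,-0.073,0,0,0,0],[0,0.03,-0.09,0,0,0,0],[0,0.038,-0.108,0,0,0,0],[0,0.048,-0.125,0,0,0,0],[0,0.057,-0.142,0,0,0,0]],
])

```text
clock: 3.48
ee_pos: [0.4311, 0.0736, 0.1116]
tcp_rot: [0.382, 0.924, -0.001, -0.001]
contact_force: [-2.9, -4.3, -3.6]
finger_gap: 0.0087
finger_force: 24.3
```

Call:
step_arm([
  [[0,0.01,-0.016,0,0,0,0],[0,0.021,-0.032,0,0,0,0],[0,0.032,-0.047,0,0,0,0],[0,0.044,-0.062,0,0,0,0],[0,0.057,-0.076,0,0,0,0],[0,0.07,-0.09,0,0,0,0],[0,0.085,-0.104,0,0,0,0],[0,0.098,-0.116,0,0,0,0]],
])

```text
clock: 4.15
ee_pos: [0.4436, 0.0865, 0.1351]
tcp_rot: [0.382, 0.924, -0.003, -0.002]
contact_force: [-8.2, -9.6, 3.2]
finger_gap: 0.0089
finger_force: 24.5
```

Call:
step_arm([
  [[0,0.003,-0.004,0,0,0,0],[0,0.006,-0.007,0,0,0,0],[0,0.009,-0.01,0,0,0,0],[0,0.011,-0.013,0,0,0,0],[0,0.011,-0.013,0,0,0,0],[0,0.011,-0.013,0,0,0,0],[0,0.011,-0.013,0,0,0,0],[0,0.011,-0.013,0,0,0,0]],
])

```text
clock: 4.82
ee_pos: [0.4456, 0.0883, 0.1377]
tcp_rot: [0.382, 0.924, -0.002, -0.002]
contact_force: [-6.3, -8.2, 3.6]
finger_gap: 0.0088
finger_force: 24.5
```

Call:
step_arm([
  [[0,0.003,-0.003,0,0,0,0],[0,0.006,-0.006,0,0,0,0],[0,0.009,-0.009,0,0,0,0],[0,0.009,-0.009,0,0,0,0],[0,0.009,-0.009,0,0,0,0],[0,0.009,-0.009,0,0,0,0],[0,0.009,-0.009,0,0,0,0],[0,0.009,-0.009,0,0,0,0]],
])

```text
clock: 5.48
ee_pos: [0.4461, 0.0893, 0.1387]
tcp_rot: [0.382, 0.924, -0.003, -0.003]
contact_force: [-6.3, -7.9, -1.9]
finger_gap: 0.009
finger_force: 24.5
```

```bash
python3 - <<'E'
from h import *
import cv2
a=arm.snapshot("top")[150:330,150:390,::-1]
cv2.imwrite("pics/t2.png",cv2.resize(a,None,fx=3.3,fy=3.3,interpolation=cv2.INTER_CUBIC))
E
```

```text
(no output)
```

View pics/t2.png

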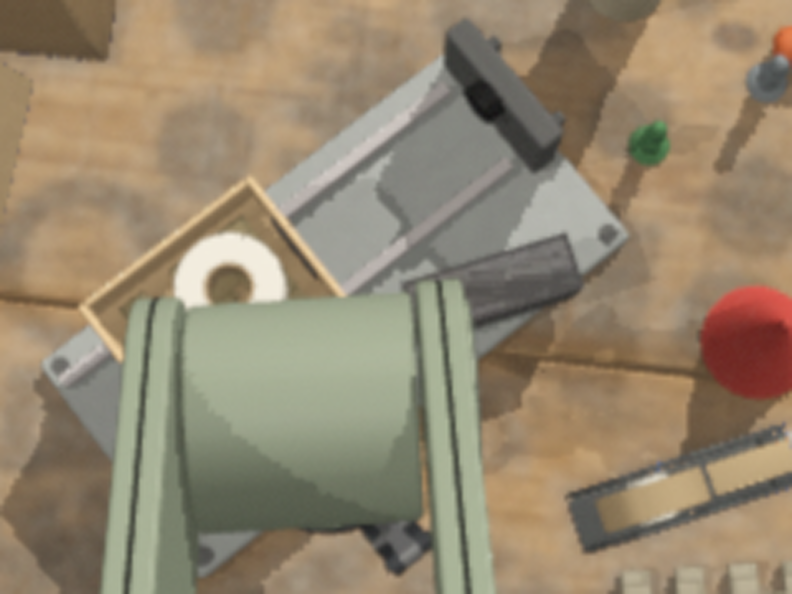

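Call:
step_arm([
  [[-0.02,0,0,0,0,0,0],[-0.07,0,0,0,0,0,0],[-0.13,0,0,0,0,0,0],[-0.2,0,0,0,0,0,0],[-0.27,0,0,0,0,0,0],[-0.33,0,0,0,0,0,0],[-0.38,0,0,0,0,0,0],[-0.4,0,0,0,0,0,0]],
])

```text
clock: 6.2
ee_pos: [0.503, 0.0321, 0.1387]
tcp_rot: [0.382, 0.924, -0.003, -0.003]
contact_force: [-10.3, -6.5, 0.5]
finger_gap: 0.0085
finger_force: 24.8
```

Call:
step_arm([
  [[-0.02,0,0,0,0,0,0],[-0.05,0,0,0,0,0,0],[-0.08,0,0,0,0,0,0],[-0.11,0,0,0,0,0,0],[-0.13,0,0,0,0,0,0],[-0.15,0,0,0,0,0,0],[-0.16,0,0,0,0,0,0],[-0.165,0,0,0,0,0,0]],
])

```text
clock: 6.87
ee_pos: [0.5256, 0.0094, 0.1387]
tcp_rot: [0.382, 0.924, -0.003, -0.004]
contact_force: [-9.5, -7.1, -0.5]
finger_gap: 0.0085
finger_force: 24.8
```

Call:
step_arm([
  [[-0.005,0,0,0,0,0,0],[-0.01,0,0,0,0,0,0],[-0.015,0,0,0,0,0,0],[-0.02,0,0,0,0,0,0],[-0.025,0,0,0,0,0,0],[-0.03,0,0,0,0,0,0],[-0.035,0,0,0,0,0,0],[-0.04,0,0,0,0,0,0]],
])

```text
clock: 7.53
ee_pos: [0.5311, 0.004, 0.1387]
tcp_rot: [0.382, 0.924, -0.003, -0.004]
contact_force: [-8.6, -7.3, -0.3]
finger_gap: 0.0088
finger_force: 24.8
```

```bash
python3 - <<'E'
from h import *
import cv2
a=arm.snapshot("side")[130:270,200:360,::-1]
cv2.imwrite("pics/s3.png",cv2.resize(a,None,fx=4,fy=4,interpolation=cv2.INTER_CUBIC))
E
```

```text
(no output)
```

View pics/s3.png

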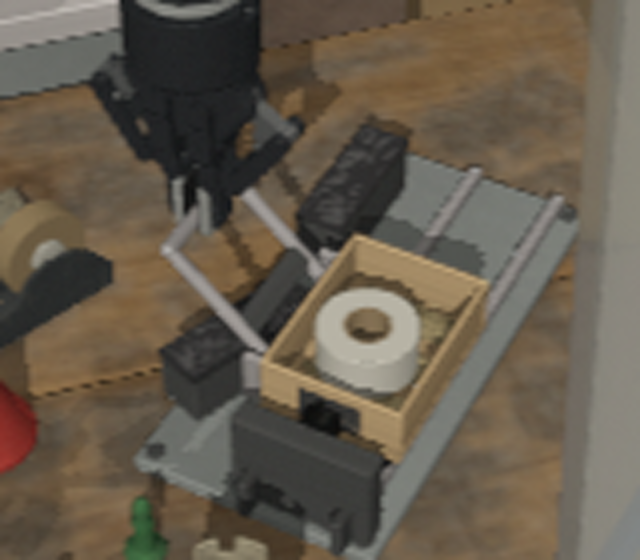

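The lever is up and the carriage is about 1 cm short of the buffer at (320,412). I'll creep forward from here.

Call:
step_arm([
  [[-0.004,0,0,0,0,0,0],[-0.008,0,0,0,0,0,0],[-0.012,0,0,0,0,0,0],[-0.016,0,0,0,0,0,0],[-0.02,0,0,0,0,0,0],[-0.024,0,0,0,0,0,0],[-0.027,0,0,0,0,0,0],[-0.03,0,0,0,0,0,0]],
])

```text
clock: 8.25
ee_pos: [0.5353, -0.0003, 0.1387]
tcp_rot: [0.382, 0.924, -0.003, -0.004]
contact_force: [-10.1, -7.8, -0.5]
finger_gap: 0.0091
finger_force: 24.8
```

Call:
step_arm([
  [[-0.003,0,0,0,0,0,0],[-0.006,0,0,0,0,0,0],[-0.009,0,0,0,0,0,0],[-0.012,0,0,0,0,0,0],[-0.015,0,0,0,0,0,0],[-0.018,0,0,0,0,0,0],[-0.021,0,0,0,0,0,0],[-0.024,0,0,0,0,0,0]],
])

```text
clock: 8.92
ee_pos: [0.5361, -0.0012, 0.1386]
tcp_rot: [0.383, 0.924, -0.002, -0.008]
contact_force: [-15.6, 1.9, 4.6]
finger_gap: 0.0084
finger_force: 25.2
```

Call:
step_arm([
  [[0,0,0,0,0,0,0],[0,0,0,0,0,0,0],[0,0,0,0,0,0,0],[0.004,-0.003,0.002,0,0,0,0],[0.008,-0.006,0.003,0,0,0,0],[0.012,-0.008,0.004,0,0,0,0],[0.013,-0.008,0.004,0,0,0,0],[0.013,-0.008,0.004,0,0,0,0]],
])

```text
clock: 9.58
ee_pos: [0.5358, -0.001, 0.1386]
tcp_rot: [0.383, 0.924, -0.001, -0.004]
contact_force: [-10.0, -0.9, 3.7]
finger_gap: 0.0092
finger_force: 25.1
```

Call:
step_arm([
  [[0,0,0,0,0,0,0.1],[0,0,0,0,0,0,0.2],[0,0,0,0,0,0,0.35],[0,0,0,0,0,0,0.4],[0,0,0,0,0,0,0.4],[0,0,-0.05,0,0,0,0.4],[0,0,-0.15,0,0,0,0.4],[0,0,-0.2,0,0,0,0.4]],
])

```text
clock: 10.25
ee_pos: [0.5407, -0.0016, 0.1808]
tcp_rot: [0.383, 0.924, 0.001, 0.002]
contact_force: [0.5, 0.2, -0.6]
finger_gap: 0.0341
finger_force: 0.0
```

```bash
python3 - <<'E'
from h import *
import cv2
a=arm.snapshot("side")[130:270,200:360,::-1]
cv2.imwrite("pics/s4.png",cv2.resize(a,None,fx=4,fy=4,interpolation=cv2.INTER_CUBIC))
s=arm.sense();print(s["ee_pos"],s["contact_force"])
E
```

```text
[ 0.54170693 -0.00165424  0.18246158] [ 1.14199093 -0.38636376  1.78778877]
```

View pics/s4.png

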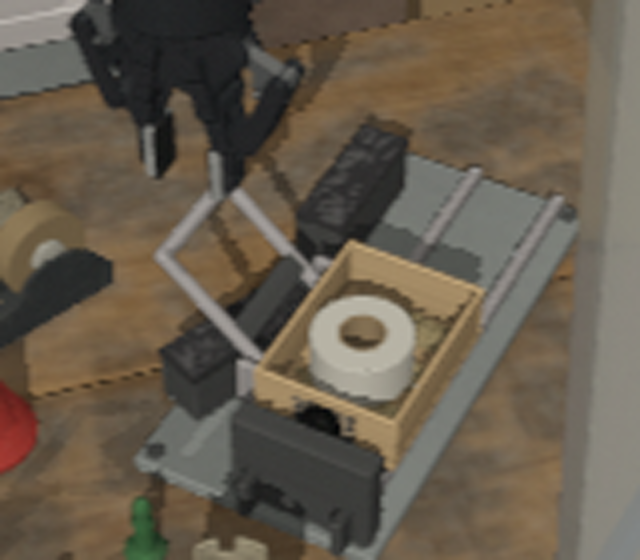

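The carriage front sits on the buffer at (320,420), the lever is up, and the gripper is clear above the bar. I'll shut the fingers and hover over the bar.

Call:
step_arm([
  [[0,-0.01,0,0,0,0,0.2],[0,-0.025,0,0,0,0,0],[0,-0.03,0,0,0,0,0],[0,-0.03,0,0,0,0,0],[0,-0.03,0.03,0,0,0,0],[0,-0.03,0.07,0,0,0,0],[0,-0.03,0.1,0,0,0,0],[0,-0.03,0.11,0,0,0,0]],
])

```text
clock: 10.97
ee_pos: [0.5343, -0.0059, 0.1546]
tcp_rot: [0.383, 0.924, -0.001, -0.002]
contact_force: [0.5, -0.0, -0.5]
finger_gap: -0.0001
finger_force: 0.0
```

Call:
step_arm([
  [[0,-0.01,0.015,0,0,0,0],[0,-0.023,0.034,0,0,0,0],[0,-0.045,0.062,0,0,0,0],[0,-0.07,0.092,0,0,0,0],[0,-0.09,0.123,0,0,0,0],[0,-0.106,0.148,0,0,0,0],[0,-0.12,0.173,0,0,0,0],[0,-0.12,0.173,0,0,0,0]],
])

```text
clock: 11.63
ee_pos: [0.5157, -0.0248, 0.1217]
tcp_rot: [0.382, 0.924, -0.002, -0.002]
contact_force: [-3.8, -4.4, 5.7]
finger_gap: -0.0002
finger_force: 3.3
```

Call:
step_arm([
  [[0,0,0.01,0,0,0,0],[0,0,0.02,0,0,0,0],[0,0,0.03,0,0,0,0],[0,0,0.04,0,0,0,0],[0,0,0.05,0,0,0,0],[0,0,0.06,0,0,0,0],[0,0,0.065,0,0,0,0],[0,0,0.065,0,0,0,0]],
])

```text
clock: 12.3
ee_pos: [0.5175, -0.0237, 0.1091]
tcp_rot: [0.382, 0.924, -0.001, -0.0]
contact_force: [-2.3, -1.9, 3.4]
finger_gap: 0.0
finger_force: 1.5
```

Baseline is about 4 N. Next I'll feel down in 1 mm rows.

Call:
step_arm([
  [[0,0,0.004,0,0,0,0],[0,0,0.008,0,0,0,0],[0,0,0.012,0,0,0,0],[0,0,0.014,0,0,0,0],[0,0,0.016,0,0,0,0],[0,0,0.018,0,0,0,0],[0,0,0.02,0,0,0,0],[0,0,0.02,0,0,0,0]],
])

```text
clock: 12.97
ee_pos: [0.5178, -0.0234, 0.1051]
tcp_rot: [0.382, 0.924, -0.001, -0.0]
contact_force: [-2.6, -3.1, 5.3]
finger_gap: 0.0003
finger_force: 2.5
```

Call:
step_arm([
  [[0,0,0.003,0,0,0,0],[0,0,0.006,0,0,0,0],[0,0,0.009,0,0,0,0],[0,0,0.012,0,0,0,0],[0,0,0.014,0,0,0,0],[0,0,0.016,0,0,0,0],[0,0,0.016,0,0,0,0],[0,0,0.016,0,0,0,0]],
])

```text
clock: 13.63
ee_pos: [0.5183, -0.0229, 0.1017]
tcp_rot: [0.383, 0.924, 0.0, 0.0]
contact_force: [-2.6, -2.1, 4.1]
finger_gap: -0.0001
finger_force: 2.1
```

Call:
step_arm([
  [[0,0,0.003,0,0,0,0],[0,0,0.006,0,0,0,0],[0,0,0.009,0,0,0,0],[0,0,0.012,0,0,0,0],[0,0,0.014,0,0,0,0],[0,0,0.016,0,0,0,0],[0,0,0.016,0,0,0,0],[0,0,0.016,0,0,0,0]],
])

```text
clock: 14.3
ee_pos: [0.518, -0.0232, 0.0986]
tcp_rot: [0.382, 0.924, -0.0, -0.0]
contact_force: [-3.4, -3.6, 7.0]
finger_gap: -0.0002
finger_force: 3.3
```

Call:
step_arm([
  [[0,0,0.002,0,0,0,0],[0,0,0.004,0,0,0,0],[0,0,0.006,0,0,0,0],[0,0,0.008,0,0,0,0],[0,0,0.01,0,0,0,0],[0,0,0.01,0,0,0,0],[0,0,0.01,0,0,0,0],[0,0,0.01,0,0,0,0]],
])

```text
clock: 14.97
ee_pos: [0.5178, -0.0234, 0.0969]
tcp_rot: [0.382, 0.924, -0.001, -0.0]
contact_force: [-4.6, -5.4, 9.2]
finger_gap: 0.0001
finger_force: 4.6
```

Call:
step_arm([
  [[0,0,0.002,0,0,0,0],[0,0,0.004,0,0,0,0],[0,0,0.006,0,0,0,0],[0,0,0.007,0,0,0,0],[0,0,0.007,0,0,0,0],[0,0,0.007,0,0,0,0],[0,0,0.007,0,0,0,0],[0,0,0.007,0,0,0,0]],
])

```text
clock: 15.63
ee_pos: [0.5176, -0.0236, 0.0957]
tcp_rot: [0.382, 0.924, -0.001, -0.0]
contact_force: [-6.1, -5.1, 11.5]
finger_gap: -0.0002
finger_force: 5.6
```

Tangential push is about 10 N, so I'll let go.

Call:
step_arm([
  [[0,0,-0.005,0,0,0,0],[0,0,-0.012,0,0,0,0],[0,0,-0.025,0,0,0,0],[0,0,-0.06,0,0,0,0],[0,0,-0.13,0,0,0,0],[0,0,-0.23,0,0,0,0],[0,0,-0.35,0,0,0,0],[0,0,-0.45,0,0,0,0]],
])

```text
clock: 16.3
ee_pos: [0.5188, -0.0225, 0.1867]
tcp_rot: [0.383, 0.924, 0.001, 0.0]
contact_force: [0.6, -0.5, -0.3]
finger_gap: -0.0001
finger_force: 0.0
```

```bash
python3 - <<'E'
from h import *
import cv2
a=arm.snapshot("side")[130:270,200:360,::-1]
cv2.imwrite("pics/s5.png",cv2.resize(a,None,fx=4,fy=4,interpolation=cv2.INTER_CUBIC))
s=arm.sense();print(s["ee_pos"],s["contact_force"])
E
```

```text
[ 0.52101041 -0.02267416  0.19056922] [1.08992669 0.49477875 2.08345884]
```

View pics/s5.png

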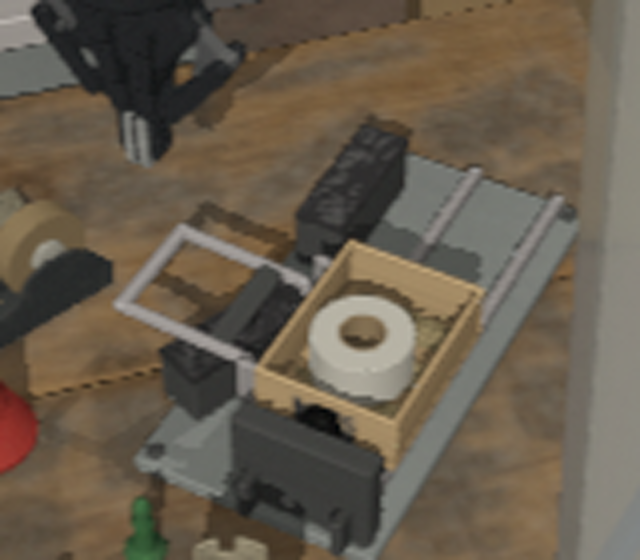

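The lever is down and holding, and the carriage still sits on the buffer at (320,420), unchanged from before. The gripper is clear of the lever.

```bash
python3 -c "
from cell import arm
print(arm.hand_in())"
```

```text
the job is handed in; nothing more can be done
None
```

I handed the job in at about 16 s of the 72 s limit, but hand-in gave no verdict: the lever went fully up, the carriage is against the end stop, and the brake was pushed on with about 10 N at the bar and stayed down when I let go.

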